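Clear the polishing bench: bottles to their drip cups, specimen into its case

ROBOT

A 6-joint arm with a two-finger parallel gripper is mounted at the origin on a cart in front of the work surface, level with it; the furniture and walls round the work are solid. World frame = base frame: x ahead of the robot, y to its left, z up, the work surface at z = 0. Lengths are in m, angles in degrees, forces in N, time in s.
With the tool pointing down it reaches from about 0.4 to 0.825 m from the base axis. Payload 7 kg.
Tool frame: the origin (TCP) lies midway between the tips of the shut fingers; the grasp point (between the pads) lies r.pinch_z behind it (r.pinch_z is the distance from the TCP to the grasp point, in m); z points along the fingers, y is the line along which they close (so a half turn about z gives the same grasp; the last joint's range is limited). The gripper opens to 88 mm and grips with 3 to 60 N. Pads are 19 mm wide; open, the fingers measure 130 mm over their backs; the gripper's body (78 mm by 193 mm) begins 47 mm behind the grasp point.
Start: joints at [-49.154, 20.546, 0.682, 0, -70.136, -16.507], TCP at [0.278, -0.615, 0.227] pointing down, gripper open.
Joint ranges: [-176.03, 176.03], [-82.01, 121.73], [-58.28, 71.71], [-173.87, 95.51], [-174.79, -0.11], [-173.66, 173.66]. Speed limits (degrees/s): [136.94, 136.94, 172.46, 180, 180, 180].

INTERFACE

Orientations are given as [roll, pitch, yaw] about the fixed x, y, z axes, in that order (R = Rz(yaw) Ry(pitch) Rx(roll)).
In Python, from plant import r, optics, job gives the robot as it stands.
- The arm moves only by the shell command python3 -m crank 'ROWS' [FORCE]. ROWS is JSON, a list of rows, each an object with "xyz": the shift along the tool's x, y, z in units of 30 mm (1.0 is 30 mm), a list of three; "delta_rot": the turn, a rotation vector about the tool's x, y, z in degrees, a list of three; "claw": the closure, from 0 (fully open) to 1 (shut). A call has 1 to 20 rows; each row is the pose to reach, as a shift and turn from the pose commanded when the call began, along the tool's axes at that moment; what a row does not reach only later rows make up. A row lasts 1/8 s, in which the tool goes at most 62.5 mm and 10.7 degrees, less where a joint would pass 70% of its speed; a pose out of reach is approached as far as the arm can. A call with a gripper value outside its range is refused whole. The fingers move at their own pace and stop on an object; FORCE is the grip in N (left out, the last holds). Time passes only in rows, so rows that repeat a pose let the fingers close. It gives the time, the measured TCP pose, the force, the opening and the grip force at its end, in the units of the state.
- r.get_state(): the state, without advancing time (a new reading comes with each control period).
- optics.capture(name): name is "scene" or "top" or "wrist"; returns a dict with "img" (400x640x3 uint8, blue, green, red), "fovy" (degrees; the focal length in pixels is half the picture's height over the tangent of half this angle, whatever the lens; pixels are square), "cx", "cy" (the principal point, pixels), "eye" and "rotation" of the camera in the world; the wrist camera has in their place "hand_eye" (4x4, takes a point from camera to tool coordinates, whose origin is the TCP and whose axes are the flange's). Camera axes: x right, y up, looking along -z (the intrinsics and any distortion apply to the point x, -y, -z); pixel columns grow to the right and rows downward; lengths in m; the calibration is good to about 2 mm. The wrist camera is an equidistant fisheye: a pixel r from the principal point sees the ray r / f radians off the axis. A picture is of the moment at which its call begins: read the wrist's pose just before it. There is no depth.
- job.close_job(): hands the job in; it is judged then, once.
The state is a dict: "time_s": time; "joints": joint angles; "qd": joint speeds; "joint_torque": joint torques, N m; "tcp_pos": TCP position; "eef_rot": TCP orientation; "contact_force": force on the tool from outside, world axes, zero at the start; "moment": the same for the moment, N m; "gripper_width": finger opening in m; "gripper_force": force on a finger pad.
Only numpy, scipy, OpenCV 4.12 (cv2) and the standard library are available. Lean on these libraries where they do the work, as an engineer would, in place of code of your own. Each camera call takes 0.05 s, during which the arm holds its last target. There are 200 camera calls.

TASK

Clear up after polishing: stand each of the three small suspension bottles in the drip cup that has the colour of its cap (red, blue, yellow), so that no grit gets carried over, and lay the green specimen mount flat, same side up as it lies now, in the specimen case, then shut the lid of the case over it. Keep the bottles upright throughout; they must not be tipped over.

Things in the scene. Friction and masses are not known exactly. Their poses are not given: they have to be found in the camera images.
- bottle_red_mid (a point): Small round white dropper bottle with a bright red screw cap and red band, 38 mm diameter (cap too), 92 mm tall, about 70 g, standing loose on the worktop. The point is on its axis, half-way up (46 mm above its underside); z is its axis, up. Not to be mixed up with the two larger bottles (52 mm, dark red and navy caps) at the back, which stay.
- bottle_blue_mid (a point): Small round white dropper bottle with a bright blue screw cap and blue band, 38 mm diameter (cap too), 98 mm tall, about 70 g, standing loose. The point is on its axis, half-way up (49 mm above its underside); z is its axis, up.
- bottle_yellow_mid (a point): Small round white dropper bottle with a yellow screw cap and yellow band, 38 mm diameter (cap too), 86 mm tall, about 70 g, standing loose. The point is on its axis, half-way up (43 mm above its underside); z is its axis, up.
- mount_green_mid (a point): Green resin specimen mount: a plain disc-like cylinder, 27 mm diameter, 21 mm tall, about 25 g, lying flat on the worktop with a small square pale specimen showing on top. The point is its centre (10.5 mm above its underside); z is its axis, up.
- cup_red: Red plastic drip cup, round and open at the top, fixed to the worktop: 64 mm outside diameter at the rim and 74 mm at the foot, inner diameter about 54 mm (8 mm to spare all round a bottle), rim 36 mm above the worktop, black rubber pad as inner floor 6 mm above the worktop. Origin: centre of its underside.
- cup_blue: Blue plastic drip cup, otherwise the same as the red one. Origin: centre of its underside. (Note for all moves: a tall beige dosing unit, a fixed box 0.37 m high, stands at the back right, its front face at x = 0.63 m, reaching to the right from y = -0.17 m. Keep hand and wrist in front of it, also when crossing from the back left to the front right.)
- cup_yellow: Yellow plastic drip cup, otherwise the same as the red one. Origin: centre of its underside.
- case: Grey-blue specimen case, fixed to the worktop, its lid standing open at the start: 76 x 105 x 31 mm when shut, walls 2 mm thick. Origin: centre of its underside; x points from its front (the side of the lid's small tab when shut) to its back (the hinge side), y along the hinge, z up. Inside it is free from x = -32 to +36 mm and y = -50 to +50 mm, floor at z = 2 mm, wall rims at z = 24 mm.
- case_lid (a joint): Hinge of the case's lid, rad: 0 shut, 1.92 fully open. Hinge line along the case's y at x = +39 mm, z = 26 mm of the case; the lid is a plate 6 mm thick, 104 mm wide and 73 mm from hinge to free edge. Open, it leans 20 degrees backwards past upright, its free edge at about x = +64 mm, z = 94 mm in the case's frame. It turns easily and without a latch: pushed from behind to well past upright, it falls shut by its own weight.
Not all that is in view belongs to the job. There is more than one size of the cup_yellow; the job needs the larger.

How it is judged:
By the outcome, as a careful person would: the job done as asked, in the order asked, and still so for the second after the job is handed in, with the robot touching nothing.
It also fails if it takes over 104 s, if anything falls off the work surface, if the arm or the gripper's body presses on something with over 40 N, if the wrist force passes 120 N, or if a joint passes its speed limit or range.

## Working session

There is one attempt and no reset: what is moved stays moved. The work goes in short steps, Python scripts to look and compute and a shell command to move; the robot and the scene stay as the last step left them, time stands still between calls to the robot, and variables do not carry over. Pictures are saved under pics/ and viewed, at most 14 in all, crops included, and the job is handed in when it is done.

```bash
ls; mkdir -p pics
python3 - <<'E'
from plant import r, optics, job
import cv2,json
print(r.pinch_z, r.get_state())
for n in("scene","top","wrist"):
    c=optics.capture(n); cv2.imwrite(f"pics/{n}0.png",c["img"])
    print({k:v for k,v in c.items() if k!="img"})
E
```

```text
pics
0.0188 {'time_s': 0.0, 'joints': array([-4.91528004e+01,  2.05894404e+01,  6.35306548e-01, -2.05530785e-02,
       -7.01365458e+01, -1.65060941e+01]), 'qd': array([ 0.0392821 ,  0.05591423, -0.04559191, -0.02765172,  0.00426647,
        0.04120796]), 'joint_torque': array([ 1.55980331e-03, -5.82714736e+01,  2.93058157e+01,  6.99683771e+00,
        6.84496423e-03, -1.33444414e-04]), 'tcp_pos': array([ 0.27798534, -0.6145707 ,  0.22565549]), 'eef_rot': array([ 1.79907567e+02, -7.24092593e-03, -1.55665887e+02]), 'contact_force': array([-0.08616672, -0.36337581,  0.69336682]), 'moment': array([-0.00670933,  0.01000263,  0.02813355]), 'gripper_force': 0.0, 'gripper_width': 0.08752999553403963}
{'fovy': 46.7247368978495, 'cx': 324.6338377296857, 'cy': 202.25765813644094, 'eye': array([ 1.4490101 , -0.0519127 ,  0.96931129]), 'rotation': array([44.72443588,  0.23839377, 88.90318312])}
{'fovy': 42.30339505470144, 'cx': 311.8022282807066, 'cy': 200.16638284644, 'eye': array([ 0.35624204, -0.0400156 ,  1.18759505]), 'rotation': array([  9.9777956 ,   0.68966449, -91.141013  ])}
{'fovy': 65.70646984690485, 'cx': 317.93124424279284, 'cy': 201.32360867220333, 'hand_eye': array([[ 7.49931378e-04,  9.61899513e-01,  2.73402203e-01,
         7.35680513e-02],
       [ 9.99999574e-01, -8.68453410e-04,  3.12484142e-04,
         2.61680840e-04],
       [ 5.38015419e-04,  2.73401852e-01, -9.61899755e-01,
        -1.58174201e-01],
       [ 0.00000000e+00,  0.00000000e+00,  0.00000000e+00,
         1.00000000e+00]])}
```

View pics/scene0.png

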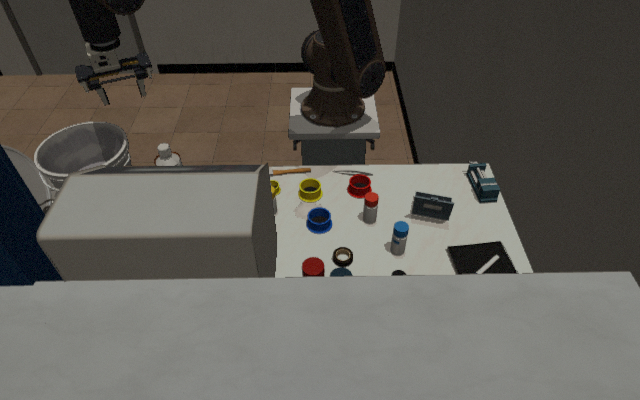

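View pics/top0.png

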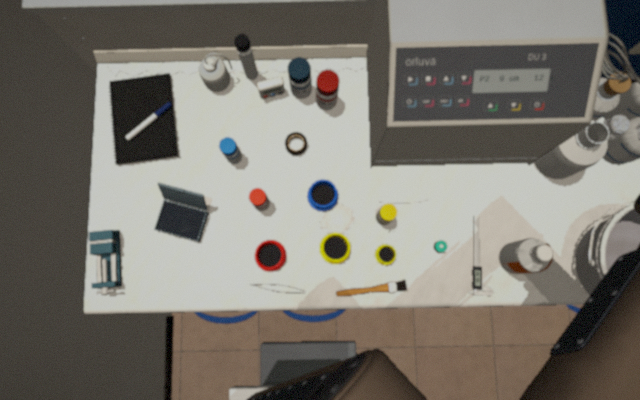

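The top view shows bottles red (258,198), blue (229,147) and yellow (388,213), and the green mount (440,246). The cups are red (270,255), blue (323,194), large yellow (335,248) and small yellow (386,254). The case is at (182,218) with its lid open towards the back.
Things that could be confused: the large dark red bottle (327,80), the navy bottle (299,67), the small yellow cup (386,254) and the steel ring (296,143). I choose by the description and check in one crop.

```bash
cat > h.py <<'E'
import numpy as np, cv2
from scipy.spatial.transform import Rotation as R
from plant import r, optics
def pose():
    s=r.get_state(); return np.array(s["tcp_pos"]), R.from_euler("xyz",s["eef_rot"],degrees=True).as_matrix()
def cap(n):
    if n=="wrist": p,M=pose()
    c=optics.capture(n); c["name"]=n
    c["f"]=200/np.tan(np.radians(c["fovy"]/2))
    if n=="wrist":
        H=c["hand_eye"]; c["R"]=M@H[:3,:3]; c["eye"]=p+M@H[:3,3]
    else: c["R"]=R.from_euler("xyz",c["rotation"],degrees=True).as_matrix()
    return c
def ray(c,u,v):
    a=np.array([u-c["cx"],v-c["cy"]])/c["f"]
    if c["name"]=="wrist":
        t=np.hypot(*a)+1e-12; d=np.array([a[0]/t*np.sin(t),-a[1]/t*np.sin(t),-np.cos(t)])
    else: d=np.array([a[0],-a[1],-1])
    return c["R"]@d
def onz(c,uv,z):
    d=ray(c,*uv); return c["eye"]+d*(z-c["eye"][2])/d[2]
def proj(c,P):
    q=c["R"].T@(np.array(P)-c["eye"]); q=np.array([q[0],-q[1],-q[2]])
    if c["name"]=="wrist":
        n=np.hypot(q[0],q[1]); t=np.arctan2(n,q[2]); a=q[:2]/n*t
    else: a=q[:2]/q[2]
    return a*c["f"]+[c["cx"],c["cy"]]
HUE={"red":[(0,8),(173,180)],"blue":[(100,120)],"yellow":[(24,36)],"green":[(65,95)]}
def blobs(c,col,amin=30,s=110,v=70):
    h=cv2.cvtColor(c["img"],cv2.COLOR_BGR2HSV); m=np.zeros(h.shape[:2],np.uint8)
    for a,b in HUE[col]: m|=cv2.inRange(h,(a,s,v),(b,255,255))
    n,_,st,ce=cv2.connectedComponentsWithStats(m)
    return [(ce[i],st[i]) for i in range(1,n) if st[i][4]>=amin],m
E
python3 - <<'E'
from h import *
np.set_printoptions(precision=3,suppress=True)
c=cap("top")
for col in HUE:
    for ce,st in blobs(c,col)[0]: print(col,ce.round(1),st, *[onz(c,(st[0]+st[2]/2-.5,st[1]+st[3]/2-.5),z)[:2] for z in(.01,.036,.085)])
cv2.imwrite("pics/crop0.png",cv2.resize(c["img"][130:280,90:480],None,fx=2,fy=2,interpolation=cv2.INTER_CUBIC))
cv2.imwrite("pics/case0.png",cv2.resize(c["img"][170:250,140:225],None,fx=7,fy=7,interpolation=cv2.INTER_CUBIC))
E
```

```text
red [327.3  81.4] [317  71  21  22 378] [ 0.853 -0.072] [ 0.842 -0.072] [ 0.821 -0.07 ]
red [257.6 197. ] [250 189  17  17 223] [0.574 0.095] [0.569 0.092] [0.56  0.086]
red [271.5 256.6] [255 241  31  30 370] [0.438 0.068] [0.436 0.065] [0.433 0.061]
blue [162.5 108. ] [156 102  14  13  59] [0.796 0.323] [0.786 0.315] [0.768 0.3  ]
blue [227.7 146.1] [220 138  17  17 208] [0.698 0.165] [0.69  0.161] [0.676 0.152]
blue [322.3 197.7] [308 181  30  30 320] [ 0.574 -0.055] [ 0.569 -0.055] [ 0.56  -0.054]
blue [573.7 308.1] [569 305  11   7  33] [ 0.308 -0.607] [ 0.309 -0.594] [ 0.311 -0.571]
blue [314. 316.] [284 310  60  11 261] [ 0.304 -0.029] [ 0.305 -0.029] [ 0.307 -0.029]
blue [225.5 318. ] [197 312  58  11 247] [0.304 0.168] [0.305 0.163] [0.307 0.154]
yellow [387.7 212.2] [379 204  18  18 229] [ 0.531 -0.203] [ 0.527 -0.2  ] [ 0.52  -0.193]
yellow [334.5 248.8] [320 233  30  31 389] [ 0.452 -0.079] [ 0.45  -0.079] [ 0.446 -0.077]
yellow [384.6 255. ] [376 245  20  20 187] [ 0.435 -0.195] [ 0.433 -0.191] [ 0.43  -0.185]
green [439.9 246.4] [435 242  11  10  69] [ 0.45  -0.319] [ 0.448 -0.313] [ 0.444 -0.301]
```

View pics/crop0.png

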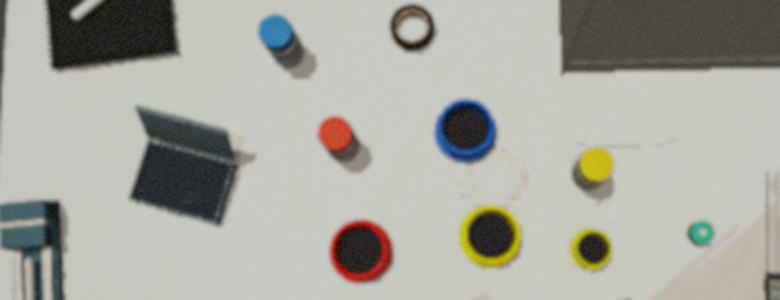

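View pics/case0.png

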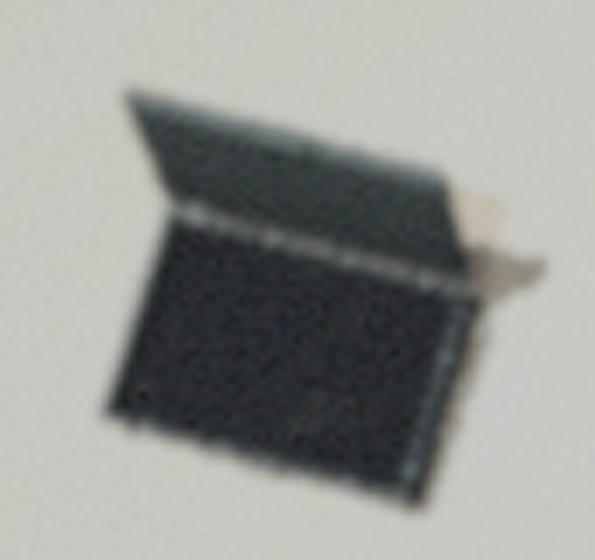

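The crop confirms the choice: red cap (258,197), blue cap (228,146), yellow cap (388,212) and the mount with its pale spot (440,246). The large yellow cup is at (335,248). The case crop gives the rim corners in the top picture: front-left (155.4,228.9), front-right (199.7,242.1), back-right (207,211.5), back-left (165,200.3).

```bash
cat >> h.py <<'E'
def go(x,y,z,yaw):
    "tool-frame shift (units of 30 mm) and turn from the present pose to a tool-down pose"
    p,M=pose(); T=R.from_euler("xyz",[180,0,yaw],degrees=True).as_matrix()
    print("xyz",(M.T@(np.array([x,y,z])-p)/.03).round(2),"rot",R.from_matrix(M.T@T).as_rotvec(degrees=True).round(1))
E
python3 - <<'E'
from h import *
c=cap("top")
q=[(155.4,228.9),(199.7,242.1),(207,211.5),(165,200.3)]
P=np.array([onz(c,u,.024) for u in q])[:,:2]; FL,FR,BR,BL=P
print(P.round(3)); e=lambda a:(np.linalg.norm(a).round(4),np.degrees(np.arctan2(a[1],a[0])).round(1))
print("front",e(FL-FR),"back",e(BL-BR),"sides",e(BL-FL),e(BR-FR),P.mean(0))
go(.56,.088,.2,-180)
E
```

```text
[[0.503 0.327]
 [0.471 0.225]
 [0.54  0.21 ]
 [0.568 0.307]]
front (np.float64(0.1064), np.float64(72.4)) back (np.float64(0.1009), np.float64(73.8)) sides (np.float64(0.0685), np.float64(-16.9)) (np.float64(0.0713), np.float64(-12.5)) [0.52047111 0.26694115]
xyz [-18.22  17.47   0.88] rot [ 0.  -0.  24.3]
```

```bash
python3 -m crank '[{"xyz":[0,0,-2.5],"delta_rot":[0,0,8],"claw":0},{"xyz":[-3,3,-2.5],"delta_rot":[0,0,16],"claw":0},{"xyz":[-15,14.3,-2.5],"delta_rot":[0,0,24.3],"claw":0},{"xyz":[-15,14.3,-2.5],"delta_rot":[0,0,24.3],"claw":0},{"xyz":[-15,14.3,-2.5],"delta_rot":[0,0,24.3],"claw":0},{"xyz":[-15,14.3,-2.5],"delta_rot":[0,0,24.3],"claw":0},{"xyz":[-15,14.3,-2.5],"delta_rot":[0,0,24.3],"claw":0},{"xyz":[-15,14.3,-2.5],"delta_rot":[0,0,24.3],"claw":0},{"xyz":[-15,14.3,-2.5],"delta_rot":[0,0,24.3],"claw":0},{"xyz":[-15,14.3,-2.5],"delta_rot":[0,0,24.3],"claw":0},{"xyz":[-15,14.3,-2.5],"delta_rot":[0,0,24.3],"claw":0},{"xyz":[-18.2,17.5,0.9],"delta_rot":[0,0,24.3],"claw":0},{"xyz":[-18.2,17.5,0.9],"delta_rot":[0,0,24.3],"claw":0},{"xyz":[-18.2,17.5,0.9],"delta_rot":[0,0,24.3],"claw":0},{"xyz":[-18.2,17.5,0.9],"delta_rot":[0,0,24.3],"claw":0},{"xyz":[-18.2,17.5,0.9],"delta_rot":[0,0,24.3],"claw":0}]' 15
cat > look.py <<'E'
import sys; from h import *
np.set_printoptions(precision=4,suppress=True)
def look(cols,zs,name):
    c=cap("wrist"); cv2.imwrite(f"pics/{name}.png",c["img"]); print("tcp",pose()[0])
    for col in cols:
        for ce,st in blobs(c,col,150)[0]:
            m=(st[0]+st[2]/2-.5,st[1]+st[3]/2-.5); print(col,st,*[onz(c,m,z)[:2] for z in zs])
    return c
E
python3 - <<'E'
from look import *
c=look(["red","blue","yellow"],[.036,.085,.092],"w1")
E
```

```text
time_s: 2.25
tcp_pos: [0.5593, 0.0883, 0.1998]
eef_rot: [-180.0, -0.0, -179.9]
contact_force: [-0.1, 0.4, 0.8]
gripper_width: 0.0876
gripper_force: 0.0
tcp [0.5595 0.088  0.2003]
red [ 267   42   65   64 1490] [0.4415 0.0689] [0.4483 0.0718] [0.4492 0.0723]
red [ 297  177   39   43 1315] [0.5734 0.0864] [0.5601 0.0867] [0.5582 0.0867]
blue [ 169  165   60   60 1068] [ 0.5694 -0.0466] [ 0.5567 -0.026 ] [ 0.5549 -0.0231]
blue [362 293  34  24 677] [0.7126 0.1653] [0.678  0.1536] [0.6731 0.1519]
yellow [ 142   66   63   58 1785] [ 0.4554 -0.0712] [ 0.46   -0.0469] [ 0.4606 -0.0434]
yellow [ 85  75  35  35 770] [ 0.4393 -0.1747] [ 0.4464 -0.1347] [ 0.4474 -0.1289]
yellow [ 60 152  21  30 459] [ 0.5292 -0.2451] [ 0.5226 -0.1943] [ 0.5216 -0.187 ]
```

View pics/w1.png

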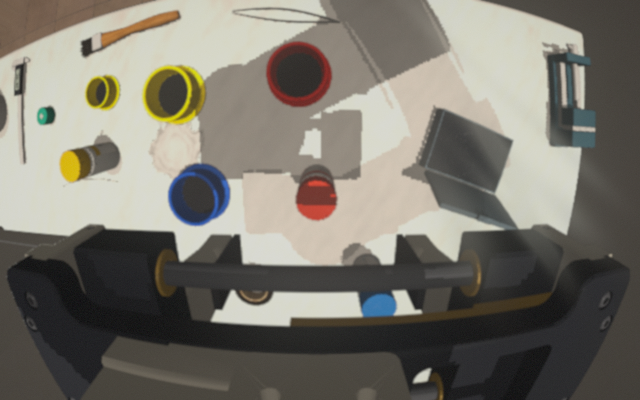

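The wrist view shows the red cap at (316,199) under the hand, the red cup at (299,74), the blue cup at (199,195), the large yellow cup at (174,95) and the blue cap at (379,305). Both views agree to about 2 mm.

```bash
python3 -m crank '[{"xyz":[0,-0.04,5.27],"delta_rot":[0,0,0],"claw":0},{"xyz":[0,-0.04,5.27],"delta_rot":[0,0,0],"claw":0},{"xyz":[0,-0.04,5.27],"delta_rot":[0,0,0],"claw":0},{"xyz":[0,-0.04,5.27],"delta_rot":[0,0,0],"claw":0},{"xyz":[0,-0.04,5.27],"delta_rot":[0,0,0],"claw":0.3},{"xyz":[0,-0.04,5.27],"delta_rot":[0,0,0],"claw":0.5},{"xyz":[0,-0.04,5.27],"delta_rot":[0,0,0],"claw":0.8},{"xyz":[0,-0.04,5.27],"delta_rot":[0,0,0],"claw":0.8},{"xyz":[0,-0.04,5.27],"delta_rot":[0,0,0],"claw":0.8},{"xyz":[0,-0.04,5.27],"delta_rot":[0,0,0],"claw":0.8},{"xyz":[0,-0.04,4.8],"delta_rot":[0,0,0],"claw":0.8},{"xyz":[0,-0.04,3.7],"delta_rot":[0,0,0],"claw":0.8},{"xyz":[0,-0.04,2.6],"delta_rot":[0,0,0],"claw":0.8},{"xyz":[0,-0.04,2.6],"delta_rot":[0,0,0],"claw":0.8}]' 15; python3 -c "
from look import *
look(['red'],[.036],'w2'); go(.4385,.067,.12,-180)"
```

```text
time_s: 4.05
tcp_pos: [0.5611, 0.0879, 0.1252]
eef_rot: [179.9, 0.3, -179.9]
contact_force: [-0.6, -0.2, -0.9]
gripper_width: 0.0375
gripper_force: 15.0
tcp [0.56   0.0876 0.1235]
red [ 251   18   84   83 2671] [0.4422 0.0682]
red [291 224  56  15 204] [0.5847 0.0889]
red [ 283  242   70   24 1169] [0.6062 0.0881]
red [ 274  292   90   26 2179] [0.6613 0.0891]
xyz [ 4.05 -0.68  0.1 ] rot [0.1 0.2 0. ]
```

View pics/w2.png

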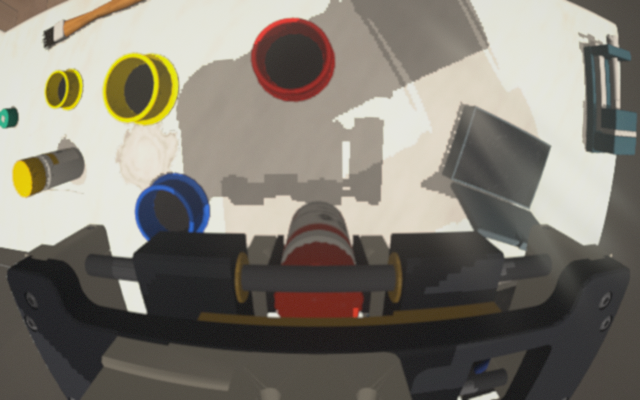

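The bottle is held upright, and the red cup is ahead at (293,59).

```bash
python3 -m crank '[{"xyz":[0.6,-0.1,0],"delta_rot":[0,0,0],"claw":0.8},{"xyz":[1.6,-0.27,0],"delta_rot":[0,0,0],"claw":0.8},{"xyz":[2.7,-0.45,0],"delta_rot":[0,0,0],"claw":0.8},{"xyz":[3.6,-0.6,0],"delta_rot":[0,0,0],"claw":0.8},{"xyz":[4.03,-0.68,0],"delta_rot":[0,0,0],"claw":0.8},{"xyz":[4.03,-0.68,0],"delta_rot":[0,0,0],"claw":0.8},{"xyz":[4.03,-0.68,0.7],"delta_rot":[0,0,0],"claw":0.8},{"xyz":[4.03,-0.68,1.4],"delta_rot":[0,0,0],"claw":0.8},{"xyz":[4.03,-0.68,2.0],"delta_rot":[0,0,0],"claw":0.8},{"xyz":[4.03,-0.68,2.35],"delta_rot":[0,0,0],"claw":0.8},{"xyz":[4.03,-0.68,2.45],"delta_rot":[0,0,0],"claw":0.8},{"xyz":[4.03,-0.68,2.45],"delta_rot":[0,0,0],"claw":0.8}]'; python3 -c "
from look import *
look([],[],'w3')"
```

```text
time_s: 5.6
tcp_pos: [0.4389, 0.0669, 0.0483]
eef_rot: [180.0, 0.0, -180.0]
contact_force: [-0.0, -0.3, -0.1]
gripper_width: 0.0381
gripper_force: 15.0
tcp [0.4389 0.0669 0.0485]
```

View pics/w3.png

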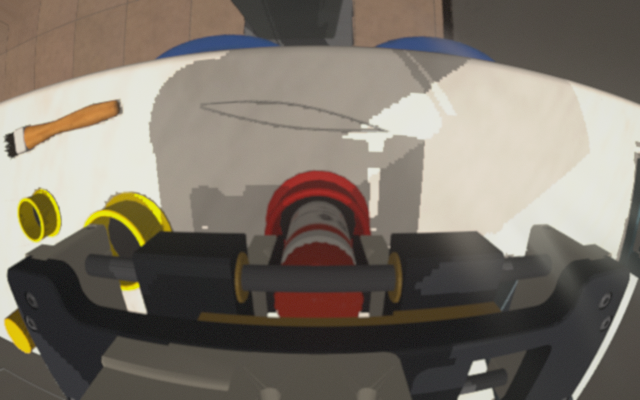

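The red bottle stands in the red cup (rim at 315,205), clear all round. I release it and go to the blue one.

```bash
python3 -m crank '[{"xyz":[0,0,0],"delta_rot":[0,0,0],"claw":0.5},{"xyz":[0,0,0],"delta_rot":[0,0,0],"claw":0.3},{"xyz":[0,0,0],"delta_rot":[0,0,0],"claw":0.2},{"xyz":[0,0,0],"delta_rot":[0,0,0],"claw":0.2},{"xyz":[0,0,-1],"delta_rot":[0,0,0],"claw":0.2},{"xyz":[0,0,-2.5],"delta_rot":[0,0,0],"claw":0.2},{"xyz":[0,0,-4.2],"delta_rot":[0,0,0],"claw":0},{"xyz":[-1,0.36,-5],"delta_rot":[0,0,0],"claw":0},{"xyz":[-2.7,0.97,-5],"delta_rot":[0,0,0],"claw":0},{"xyz":[-4.4,1.6,-5],"delta_rot":[0,0,0],"claw":0},{"xyz":[-6.1,2.2,-5],"delta_rot":[0,0,0],"claw":0},{"xyz":[-7.4,2.66,-5],"delta_rot":[0,0,0],"claw":0},{"xyz":[-7.87,2.83,-5],"delta_rot":[0,0,0],"claw":0},{"xyz":[-7.87,2.83,-5],"delta_rot":[0,0,0],"claw":0},{"xyz":[-7.87,2.83,-5],"delta_rot":[0,0,0],"claw":0}]'; python3 -c "
from look import *
look(['red','blue'],[.036,.09],'w4')"
```

```text
time_s: 7.52
tcp_pos: [0.6735, 0.1514, 0.1982]
eef_rot: [180.0, -0.0, -180.0]
contact_force: [-0.1, 1.0, -0.1]
gripper_width: 0.0877
gripper_force: 0.0
tcp [0.6735 0.1514 0.1986]
red [219   0  52  14 494] [0.4781 0.0742] [0.4987 0.0872]
blue [ 117   77   59   56 1073] [ 0.5772 -0.0432] [ 0.581  -0.0104]
blue [308 181  27  11 229] [0.674  0.1549] [0.6615 0.1543]
blue [300 207  37  15 364] [0.7052 0.1518] [0.6875 0.1517]
```

```bash
python3 -m crank '[{"xyz":[-0.03,0,1.5],"delta_rot":[0,0,0],"claw":0},{"xyz":[-0.03,0,3],"delta_rot":[0,0,0],"claw":0},{"xyz":[-0.03,0,4.5],"delta_rot":[0,0,0],"claw":0},{"xyz":[-0.03,0,5.08],"delta_rot":[0,0,0],"claw":0},{"xyz":[-0.03,0,5.08],"delta_rot":[0,0,0],"claw":0},{"xyz":[-0.03,0,5.08],"delta_rot":[0,0,0],"claw":0.3},{"xyz":[-0.03,0,5.08],"delta_rot":[0,0,0],"claw":0.5},{"xyz":[-0.03,0,5.08],"delta_rot":[0,0,0],"claw":0.8},{"xyz":[-0.03,0,5.08],"delta_rot":[0,0,0],"claw":0.8},{"xyz":[-0.03,0,5.08],"delta_rot":[0,0,0],"claw":0.8},{"xyz":[-0.03,0,5.08],"delta_rot":[0,0,0],"claw":0.8},{"xyz":[-0.03,0,4.6],"delta_rot":[0,0,0],"claw":0.8},{"xyz":[-0.03,0,3.5],"delta_rot":[0,0,0],"claw":0.8},{"xyz":[-0.03,0,2.5],"delta_rot":[0,0,0],"claw":0.8},{"xyz":[-0.03,0,2.5],"delta_rot":[0,0,0],"claw":0.8}]'; python3 -c "
from look import *
look([],[],'w5'); go(.574,-.0545,.0525,-180)"
```

```text
time_s: 9.45
tcp_pos: [0.6772, 0.1525, 0.1273]
eef_rot: [179.9, 0.3, -179.9]
contact_force: [-0.5, 0.8, -0.5]
gripper_width: 0.0377
gripper_force: 15.0
tcp [0.6761 0.1521 0.1253]
xyz [ 3.42 -6.89  2.41] rot [0.1 0.2 0. ]
```

```bash
python3 -m crank '[{"xyz":[0.4,-0.8,0],"delta_rot":[0,0,0],"claw":0.8},{"xyz":[1,-2,0],"delta_rot":[0,0,0],"claw":0.8},{"xyz":[1.7,-3.4,0],"delta_rot":[0,0,0],"claw":0.8},{"xyz":[2.4,-4.8,0],"delta_rot":[0,0,0],"claw":0.8},{"xyz":[3,-6.1,0],"delta_rot":[0,0,0],"claw":0.8},{"xyz":[3.38,-6.87,0],"delta_rot":[0,0,0],"claw":0.8},{"xyz":[3.38,-6.87,0],"delta_rot":[0,0,0],"claw":0.8},{"xyz":[3.38,-6.87,0],"delta_rot":[0,0,0],"claw":0.8},{"xyz":[3.38,-6.87,0.7],"delta_rot":[0,0,0],"claw":0.8},{"xyz":[3.38,-6.87,1.4],"delta_rot":[0,0,0],"claw":0.8},{"xyz":[3.38,-6.87,2],"delta_rot":[0,0,0],"claw":0.8},{"xyz":[3.38,-6.87,2.3],"delta_rot":[0,0,0],"claw":0.8},{"xyz":[3.38,-6.87,2.37],"delta_rot":[0,0,0],"claw":0.8},{"xyz":[3.38,-6.87,2.37],"delta_rot":[0,0,0],"claw":0.8}]'; python3 -c "
from look import *
look(['red'],[.09],'w6')"
```

```text
time_s: 11.25
tcp_pos: [0.5745, -0.0541, 0.0524]
eef_rot: [180.0, 0.0, -179.9]
contact_force: [-0.0, -0.4, -0.1]
gripper_width: 0.0374
gripper_force: 15.0
tcp [ 0.5746 -0.0542  0.0525]
red [ 439    0  102   89 3202] [0.4653 0.0191]
red [ 521    0   74   54 3369] [0.4468 0.062 ]
```

View pics/w6.png

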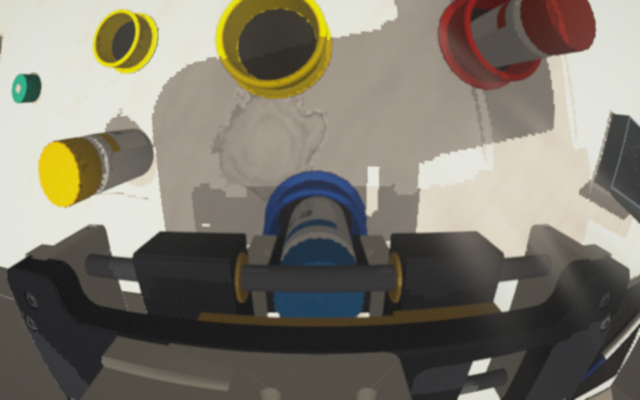

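The blue bottle is centred in its cup (316,205), and red stands upright in its own (500,40). I release blue and go to yellow.

```bash
python3 -m crank '[{"xyz":[0,0,0],"delta_rot":[0,0,0],"claw":0.5},{"xyz":[0,0,0],"delta_rot":[0,0,0],"claw":0.3},{"xyz":[0,0,0],"delta_rot":[0,0,0],"claw":0.2},{"xyz":[0,0,0],"delta_rot":[0,0,0],"claw":0.2},{"xyz":[0,0,-1],"delta_rot":[0,0,0],"claw":0.2},{"xyz":[0,0,-2.5],"delta_rot":[0,0,0],"claw":0.2},{"xyz":[0,0,-4.2],"delta_rot":[0,0,0],"claw":0},{"xyz":[0.4,-1,-4.9],"delta_rot":[0,0,0],"claw":0},{"xyz":[1,-2.7,-4.9],"delta_rot":[0,0,0],"claw":0},{"xyz":[1.6,-4.2,-4.9],"delta_rot":[0,0,0],"claw":0},{"xyz":[1.77,-4.7,-4.9],"delta_rot":[0,0,0],"claw":0},{"xyz":[1.77,-4.7,-4.9],"delta_rot":[0,0,0],"claw":0},{"xyz":[1.77,-4.7,-4.9],"delta_rot":[0,0,0],"claw":0}]'; python3 -c "
from look import *
look(['yellow','green'],[.018,.036,.08],'w7')"
```

```text
time_s: 12.92
tcp_pos: [0.5214, -0.1949, 0.1989]
eef_rot: [180.0, 0.0, -179.9]
contact_force: [0.8, -0.1, 0.1]
gripper_width: 0.0874
gripper_force: 0.0
tcp [ 0.5214 -0.1947  0.1989]
yellow [296  85  42  41 433] [ 0.4363 -0.1964] [ 0.4369 -0.1963] [ 0.4384 -0.1961]
yellow [386  93  65  58 787] [ 0.451  -0.0827] [ 0.4508 -0.0886] [ 0.4504 -0.1032]
green [198 112  20  21 245] [ 0.4513 -0.3195] [ 0.4511 -0.3129] [ 0.4506 -0.2967]
```

```bash
python3 -c "
from look import *
c=cap('wrist')
HUE['yellow']=[(18,38)]
for ce,st in blobs(c,'yellow',80,100,40)[0]:
    m=(st[0]+st[2]/2-.5,st[1]+st[3]/2-.5); print(st,ce,onz(c,m,.08)[:2],onz(c,m,.018)[:2])
cv2.imwrite('pics/w7c.png',c['img'][40:300,150:500])
"
```

```text
[295  84  44  43 748] [316.7045 105.1243] [ 0.4384 -0.1959] [ 0.4362 -0.1962]
[ 385   92   66   61 2047] [417.148  122.2838] [ 0.4509 -0.1035] [ 0.4515 -0.0831]
[ 298  175   39   42 1321] [316.5276 195.9516] [ 0.5209 -0.1953] [ 0.5373 -0.1955]
[155 250  22  47 527] [163.2581 273.4042] [ 0.6101 -0.3643] [ 0.6464 -0.4023]
[461 263  21  33 194] [473.5876 285.1392] [ 0.6173 -0.0215] [0.6552 0.0172]
[ 291  293  260   34 1910] [432.2974 313.2916] [ 0.6535 -0.0782] [ 0.6995 -0.0521]
[429 372  15  28 185] [437.6919 384.5135] [ 0.7964 -0.0272] [0.8745 0.0103]
```

View pics/w7c.png

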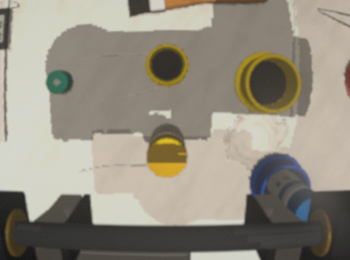

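In the crop the yellow cap is at (167,156), directly below the hand. The small yellow cup is at (167,65) and the large one at (268,82).

```bash
python3 -m crank '[{"xyz":[0,-0.02,1.5],"delta_rot":[0,0,0],"claw":0},{"xyz":[0,-0.02,3],"delta_rot":[0,0,0],"claw":0},{"xyz":[0,-0.02,4.6],"delta_rot":[0,0,0],"claw":0},{"xyz":[0,-0.02,5.3],"delta_rot":[0,0,0],"claw":0},{"xyz":[0,-0.02,5.3],"delta_rot":[0,0,0],"claw":0},{"xyz":[0,-0.02,5.3],"delta_rot":[0,0,0],"claw":0.3},{"xyz":[0,-0.02,5.3],"delta_rot":[0,0,0],"claw":0.5},{"xyz":[0,-0.02,5.3],"delta_rot":[0,0,0],"claw":0.8},{"xyz":[0,-0.02,5.3],"delta_rot":[0,0,0],"claw":0.8},{"xyz":[0,-0.02,5.3],"delta_rot":[0,0,0],"claw":0.8},{"xyz":[0,-0.02,5.3],"delta_rot":[0,0,0],"claw":0.8},{"xyz":[0,-0.02,4.8],"delta_rot":[0,0,0],"claw":0.8},{"xyz":[0,-0.02,3.7],"delta_rot":[0,0,0],"claw":0.8},{"xyz":[0,-0.02,2.5],"delta_rot":[0,0,0],"claw":0.8},{"xyz":[0,-0.02,2.5],"delta_rot":[0,0,0],"claw":0.8},{"xyz":[0,-0.02,2.5],"delta_rot":[0,0,0],"claw":0.8}]'; python3 -c "
from look import *
go(.452,-.0805,.0465,-180)"
```

```text
time_s: 15.02
tcp_pos: [0.5208, -0.196, 0.1243]
eef_rot: [180.0, 0.0, -180.0]
contact_force: [0.0, -0.3, -1.2]
gripper_width: 0.0374
gripper_force: 15.0
xyz [2.29 3.85 2.59] rot [0. 0. 0.]
```

```bash
python3 -m crank '[{"xyz":[0.4,0.6,0],"delta_rot":[0,0,0],"claw":0.8},{"xyz":[1,1.7,0],"delta_rot":[0,0,0],"claw":0.8},{"xyz":[1.7,2.8,0],"delta_rot":[0,0,0],"claw":0.8},{"xyz":[2.2,3.6,0],"delta_rot":[0,0,0],"claw":0.8},{"xyz":[2.3,3.85,0],"delta_rot":[0,0,0],"claw":0.8},{"xyz":[2.3,3.85,0],"delta_rot":[0,0,0],"claw":0.8},{"xyz":[2.3,3.85,0],"delta_rot":[0,0,0],"claw":0.8},{"xyz":[2.3,3.85,0.8],"delta_rot":[0,0,0],"claw":0.8},{"xyz":[2.3,3.85,1.5],"delta_rot":[0,0,0],"claw":0.8},{"xyz":[2.3,3.85,2.2],"delta_rot":[0,0,0],"claw":0.8},{"xyz":[2.3,3.85,2.5],"delta_rot":[0,0,0],"claw":0.8},{"xyz":[2.3,3.85,2.57],"delta_rot":[0,0,0],"claw":0.8},{"xyz":[2.3,3.85,2.57],"delta_rot":[0,0,0],"claw":0.8}]'; python3 -c "
from look import *
look([],[],'w8')"
```

```text
time_s: 16.65
tcp_pos: [0.4524, -0.0807, 0.0472]
eef_rot: [180.0, 0.0, -180.0]
contact_force: [-0.2, 0.6, -0.9]
gripper_width: 0.0377
gripper_force: 15.0
tcp [ 0.4525 -0.0806  0.0474]
```

View pics/w8.png

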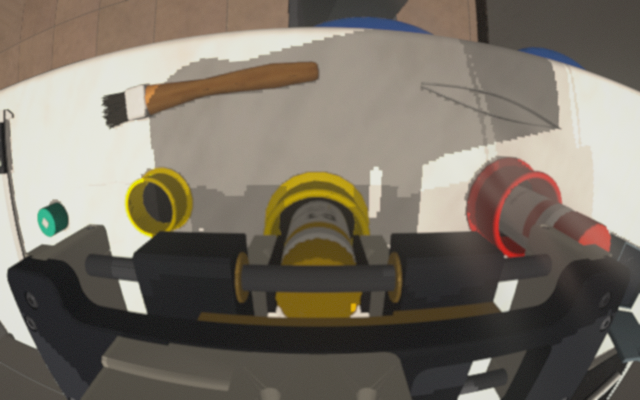

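Yellow is centred in the large cup (317,205). I release it and go to the mount.

```bash
python3 -m crank '[{"xyz":[0,0,0],"delta_rot":[0,0,0],"claw":0.5},{"xyz":[0,0,0],"delta_rot":[0,0,0],"claw":0.3},{"xyz":[0,0,0],"delta_rot":[0,0,0],"claw":0.2},{"xyz":[0,0,0],"delta_rot":[0,0,0],"claw":0.2},{"xyz":[0,0,-1],"delta_rot":[0,0,0],"claw":0.2},{"xyz":[0,0,-2.5],"delta_rot":[0,0,0],"claw":0.2},{"xyz":[0,0,-4],"delta_rot":[0,0,0],"claw":0.2},{"xyz":[0,-1.5,-4],"delta_rot":[0,0,0],"claw":0.2},{"xyz":[0,-3.2,-4],"delta_rot":[0,0,0],"claw":0.2},{"xyz":[0,-4.9,-4],"delta_rot":[0,0,0],"claw":0.2},{"xyz":[0,-6.6,-3.5],"delta_rot":[0,0,0],"claw":0.2},{"xyz":[0.05,-7.6,-3],"delta_rot":[0,0,0],"claw":0.2},{"xyz":[0.05,-7.97,-2.5],"delta_rot":[0,0,0],"claw":0.2},{"xyz":[0.05,-7.97,-2.5],"delta_rot":[0,0,0],"claw":0.2},{"xyz":[0.05,-7.97,-2.5],"delta_rot":[0,0,0],"claw":0.2}]'; python3 -c "
from look import *
c=look(['green'],[.012,.021],'w9')
for ce,st in blobs(c,'green',100,80,40)[0]: print(st,onz(c,ce,.016)[:2])
c=cap('top')
for k in ('yellow','red','blue'):
  for ce,st in blobs(c,k,80)[0]: print(k,st,onz(c,ce,.09)[:2])"
```

```text
time_s: 18.58
tcp_pos: [0.451, -0.319, 0.1223]
eef_rot: [-180.0, 0.0, -179.9]
contact_force: [0.7, 0.8, -0.1]
gripper_width: 0.0702
gripper_force: 0.0
tcp [ 0.4512 -0.319   0.1226]
[303 185  28  30 572] [ 0.451 -0.32 ]
yellow [320 232  21  31 326] [ 0.4503 -0.0656]
red [317  71  21  22 383] [ 0.8193 -0.0708]
red [255 241  31  30 627] [0.4338 0.0609]
blue [308 181  25  29 428] [ 0.5629 -0.0484]
blue [569 306  49  10 188] [ 0.3037 -0.6065]
blue [285 311  31  10 128] [ 0.3053 -0.0025]
blue [197 312  59  11 243] [0.3053 0.1531]
```

```bash
python3 -m crank '[{"xyz":[0,-0.03,1.5],"delta_rot":[0,0,0],"claw":0.2},{"xyz":[0,-0.03,3],"delta_rot":[0,0,0],"claw":0.2},{"xyz":[0,-0.03,3.7],"delta_rot":[0,0,0],"claw":0.2},{"xyz":[0,-0.03,3.95],"delta_rot":[0,0,0],"claw":0.2},{"xyz":[0,-0.03,3.95],"delta_rot":[0,0,0],"claw":0.2},{"xyz":[0,-0.03,3.95],"delta_rot":[0,0,0],"claw":0.5},{"xyz":[0,-0.03,3.95],"delta_rot":[0,0,0],"claw":0.9},{"xyz":[0,-0.03,3.95],"delta_rot":[0,0,0],"claw":0.9},{"xyz":[0,-0.03,3.95],"delta_rot":[0,0,0],"claw":0.9},{"xyz":[0,-0.03,3.95],"delta_rot":[0,0,0],"claw":0.9},{"xyz":[0,-0.03,3.95],"delta_rot":[0,0,0],"claw":0.9},{"xyz":[0,-0.03,3],"delta_rot":[0,0,0],"claw":0.9},{"xyz":[0,-0.03,1.5],"delta_rot":[0,0,0],"claw":0.9},{"xyz":[0,-0.03,0],"delta_rot":[0,0,0],"claw":0.9},{"xyz":[0,-0.03,-1.3],"delta_rot":[0,0,0],"claw":0.9},{"xyz":[0,-0.03,-1.5],"delta_rot":[0,0,0],"claw":0.9}]'; python3 -c "
from look import *
th=np.radians(-16.5); x,y=np.array([.5205,.267])-.008*np.array([np.cos(th),np.sin(th)])
print(x,y); go(x,y,.165,163.5)"
```

```text
time_s: 20.68
tcp_pos: [0.4521, -0.3212, 0.1699]
eef_rot: [-179.9, 0.3, -179.9]
contact_force: [0.5, -0.0, -0.4]
gripper_width: 0.0272
gripper_force: 15.0
0.5128294421210544 0.2692721227576314
xyz [-2.04 19.68  0.14] rot [-0.1  0.3 16.6]
```

```bash
python3 -m crank '[{"xyz":[0,0.7,0],"delta_rot":[0,0,2],"claw":0.9},{"xyz":[0,2,0],"delta_rot":[0,0,4],"claw":0.9},{"xyz":[-0.1,3.7,0],"delta_rot":[0,0,6],"claw":0.9},{"xyz":[-0.2,5.4,0],"delta_rot":[0,0,8],"claw":0.9},{"xyz":[-0.2,7.2,0],"delta_rot":[0,0,10],"claw":0.9},{"xyz":[-0.3,9,0],"delta_rot":[0,0,12],"claw":0.9},{"xyz":[-0.4,10.8,0],"delta_rot":[0,0,14],"claw":0.9},{"xyz":[-0.5,12.6,0],"delta_rot":[0,0,16.5],"claw":0.9},{"xyz":[-0.6,14.4,0],"delta_rot":[0,0,16.5],"claw":0.9},{"xyz":[-0.7,16.2,0],"delta_rot":[0,0,16.5],"claw":0.9},{"xyz":[-0.7,18,0],"delta_rot":[0,0,16.5],"claw":0.9},{"xyz":[-0.7,19.4,0],"delta_rot":[0,0,16.5],"claw":0.9},{"xyz":[-0.7,20,0],"delta_rot":[0,0,16.5],"claw":0.9},{"xyz":[-0.7,20,0],"delta_rot":[0,0,16.5],"claw":0.9},{"xyz":[-0.7,20,0],"delta_rot":[0,0,16.5],"claw":0.9}]'; python3 -c "
from look import *
c=look([],[],'w10')
for a in [(-38,-52.5),(-38,52.5),(38,52.5),(38,-52.5)]:
    th=np.radians(-16.5); X=np.array([.5205,.267])+R.from_euler('z',-16.5,degrees=True).as_matrix()[:2,:2]@(np.array(a)/1000)
    print(proj(c,[*X,.024]).round(1))
"
```

```text
time_s: 22.55
tcp_pos: [0.4709, 0.2784, 0.1663]
eef_rot: [-179.9, -0.0, 163.5]
contact_force: [-0.6, 0.5, -0.4]
gripper_width: 0.0265
gripper_force: 15.0
tcp [0.4711 0.2783 0.1666]
[269.4 202.3]
[372.4 202.5]
[368.2 268.6]
[273.  268.6]
```

View pics/w10.png

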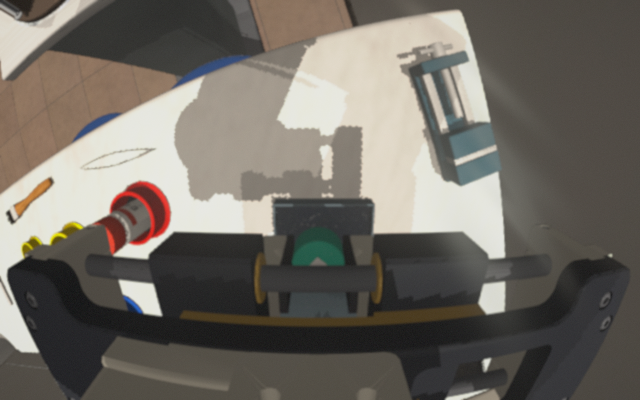

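The front rim of the case shows at (273,199)–(374,200), about 3 px nearer the robot and 2.5 px further along y than predicted. I correct for that and place the held mount.

```bash
python3 -m crank '[{"xyz":[-0.7,0.1,0],"delta_rot":[0,0,0],"claw":0.9},{"xyz":[-1.45,0.19,0.5],"delta_rot":[0,0,0],"claw":0.9},{"xyz":[-1.45,0.19,1.7],"delta_rot":[0,0,0],"claw":0.9},{"xyz":[-1.45,0.19,3],"delta_rot":[0,0,0],"claw":0.9},{"xyz":[-1.45,0.19,4],"delta_rot":[0,0,0],"claw":0.9},{"xyz":[-1.45,0.19,4.7],"delta_rot":[0,0,0],"claw":0.9},{"xyz":[-1.45,0.19,5.1],"delta_rot":[0,0,0],"claw":0.9},{"xyz":[-1.45,0.19,5.3],"delta_rot":[0,0,0],"claw":0.9},{"xyz":[-1.45,0.19,5.35],"delta_rot":[0,0,0],"claw":0.9},{"xyz":[-1.45,0.19,5.35],"delta_rot":[0,0,0],"claw":0.9}]'
```

```text
time_s: 23.85
tcp_pos: [0.515, 0.2728, 0.007]
eef_rot: [179.9, 0.0, 163.5]
contact_force: [-0.1, 0.2, 0.0]
gripper_width: 0.0267
gripper_force: 15.0
```

```bash
python3 -m crank '[{"xyz":[0,0,0],"delta_rot":[0,0,0],"claw":0.6},{"xyz":[0,0,0],"delta_rot":[0,0,0],"claw":0.55},{"xyz":[0,0,0],"delta_rot":[0,0,0],"claw":0.55},{"xyz":[0,0,0],"delta_rot":[0,0,0],"claw":0.55},{"xyz":[0,0,-1],"delta_rot":[0,0,0],"claw":0.55},{"xyz":[0,0,-2.5],"delta_rot":[0,0,0],"claw":0.55},{"xyz":[0,0,-4.2],"delta_rot":[0,0,0],"claw":0.55},{"xyz":[0,0,-5.8],"delta_rot":[0,0,0],"claw":1},{"xyz":[0.5,0,-6],"delta_rot":[0,0,0],"claw":1},{"xyz":[1,0,-6],"delta_rot":[0,0,0],"claw":1},{"xyz":[1,0,-6],"delta_rot":[0,0,0],"claw":1}]'; python3 -c "
from look import *
c=look([],[],'w11')
for ce,st in blobs(c,'green',60,80,30)[0]: print(st,ce,onz(c,ce,.018)[:2])
Rz=R.from_euler('z',-16.5,degrees=True).as_matrix()[:2,:2]; C=np.array([.5183,.2702])
for a in (100,): print(C+Rz@[a/1000,0]); go(*(C+Rz@[a/1000,0]),.19,163.5)
"
```

```text
time_s: 25.22
tcp_pos: [0.4841, 0.2808, 0.1852]
eef_rot: [-179.9, -0.1, 163.6]
contact_force: [-0.4, -0.4, -0.3]
gripper_width: 0.0052
gripper_force: 0.0
tcp [0.4847 0.2808 0.1852]
[306 202  27  26 495] [319.1172 213.9293] [0.5162 0.2727]
[0.6142 0.2418]
xyz [-4.51 -0.03 -0.17] rot [-0.1 -0.1  0.1]
```

View pics/w11.png

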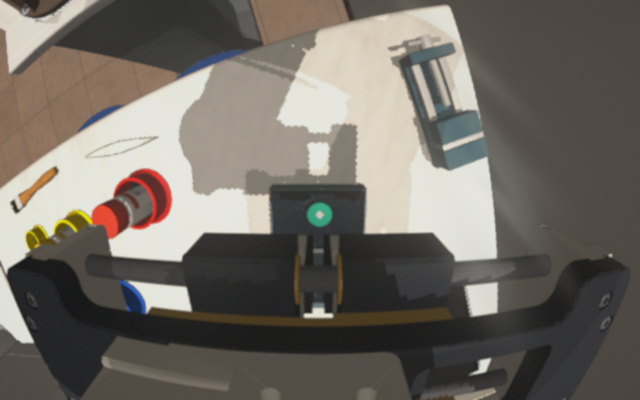

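The mount lies flat in the case at (319,214) with the pale specimen up. Next I go over and behind the lid with the fingers shut.

```bash
python3 -m crank '[{"xyz":[-1,0,-0.2],"delta_rot":[0,0,0],"claw":1},{"xyz":[-2.5,0,-0.2],"delta_rot":[0,0,0],"claw":1},{"xyz":[-4,0,-0.2],"delta_rot":[0,0,0],"claw":1},{"xyz":[-4.85,0,-0.2],"delta_rot":[0,0,0],"claw":1},{"xyz":[-4.85,0,0],"delta_rot":[0,0,0],"claw":1},{"xyz":[-4.85,0,1.5],"delta_rot":[0,0,0],"claw":1},{"xyz":[-4.85,0,3],"delta_rot":[0,0,0],"claw":1},{"xyz":[-4.85,0,4],"delta_rot":[0,0,0],"claw":1},{"xyz":[-4.85,0,4],"delta_rot":[0,0,0],"claw":1}]'
python3 -m crank '[{"xyz":[0.25,0,0],"delta_rot":[0,0,0],"claw":1},{"xyz":[0.5,0,0],"delta_rot":[0,0,0],"claw":1},{"xyz":[0.75,0,0],"delta_rot":[0,0,0],"claw":1},{"xyz":[1,0,0],"delta_rot":[0,0,0],"claw":1},{"xyz":[1.25,0,0],"delta_rot":[0,0,0],"claw":1},{"xyz":[1.5,0,0],"delta_rot":[0,0,0],"claw":1},{"xyz":[1.75,0,0],"delta_rot":[0,0,0],"claw":1},{"xyz":[2,0,0],"delta_rot":[0,0,0],"claw":1},{"xyz":[2.25,0,0],"delta_rot":[0,0,0],"claw":1},{"xyz":[2.5,0,0],"delta_rot":[0,0,0],"claw":1},{"xyz":[2.75,0,0],"delta_rot":[0,0,0],"claw":1},{"xyz":[3,0,0],"delta_rot":[0,0,0],"claw":1},{"xyz":[3.1,0,0],"delta_rot":[0,0,0],"claw":1},{"xyz":[3.1,0,0],"delta_rot":[0,0,0],"claw":1},{"xyz":[3.1,0,-1.5],"delta_rot":[0,0,0],"claw":1},{"xyz":[4,0,-3.2],"delta_rot":[0,0,0],"claw":1},{"xyz":[5.5,0,-4.5],"delta_rot":[0,0,0],"claw":1},{"xyz":[6,0,-4.5],"delta_rot":[0,0,0],"claw":1},{"xyz":[6,0,-4.5],"delta_rot":[0,0,0],"claw":1},{"xyz":[6,0,-4.5],"delta_rot":[0,0,0],"claw":1}]'
python3 -c "
from look import *
w=cap('wrist')['img']; t=cap('top')['img'][130:280,90:480]
t=cv2.resize(t,(640,246),interpolation=cv2.INTER_CUBIC)
cv2.imwrite('pics/end.png',np.vstack([w[:250],t]))"
```

```text
time_s: 26.4
tcp_pos: [0.6228, 0.2388, 0.0629]
eef_rot: [-179.7, -0.2, 163.5]
contact_force: [-0.3, 0.2, -0.3]
gripper_width: 0.0003
gripper_force: 0.0
time_s: 28.9
tcp_pos: [0.4528, 0.2904, 0.2004]
eef_rot: [-179.9, -0.0, 163.5]
contact_force: [0.6, -0.2, -0.3]
gripper_width: 0.0005
gripper_force: 0.0
```

View pics/end.png

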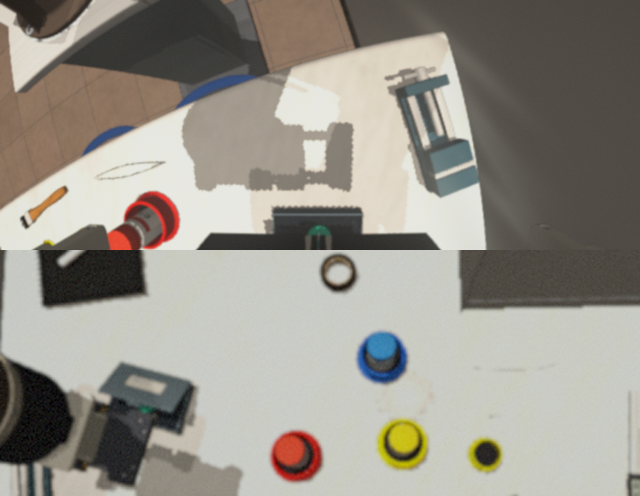

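All three bottles stand in their cups: red (297,455), blue (382,355), yellow (402,443). The lid (147,390) is past upright but was still over the back of the case in that picture, so it is either falling or hanging. I wait and measure.

```bash
python3 -c "
from look import *
for ce,st in blobs(cap('wrist'),'green',40,80,30)[0]: print(st)"
python3 -m crank '[{"xyz":[1.5,0,0],"delta_rot":[0,0,0],"claw":1},{"xyz":[1.5,0,0],"delta_rot":[0,0,0],"claw":1},{"xyz":[1.5,0,0],"delta_rot":[0,0,0],"claw":1},{"xyz":[1.5,0,0],"delta_rot":[0,0,0],"claw":1},{"xyz":[1.5,0,0],"delta_rot":[0,0,0],"claw":1},{"xyz":[1.5,0,0],"delta_rot":[0,0,0],"claw":1},{"xyz":[1.5,0,0],"delta_rot":[0,0,0],"claw":1},{"xyz":[1.5,0,0],"delta_rot":[0,0,0],"claw":1}]'
python3 -c "
from look import *
c=cap('wrist')
for ce,st in blobs(c,'green',20,80,30)[0]: print('green',st)
h=cv2.cvtColor(c['img'],cv2.COLOR_BGR2GRAY)
for a in range(-60,61,8):
  print(a,[int(h[tuple(proj(c,[*(np.array([.5183,.2702])+R.from_euler('z',-16.5,degrees=True).as_matrix()[:2,:2]@[a/1000,b/1000]),.028])[::-1].round().astype(int))]) for b in (-40,-20,0,20,40)])
cv2.imwrite('pics/w12.png',c['img'])"
```

```text
[308 225  23  10 171]
time_s: 30.05
tcp_pos: [0.4096, 0.3036, 0.2014]
eef_rot: [180.0, 0.0, 163.5]
contact_force: [-1.0, -0.7, -0.3]
gripper_width: 0.0004
gripper_force: 0.0
-60 [231, 220, 219, 220, 218]
-52 [67, 53, 114, 56, 66]
-44 [53, 53, 60, 52, 53]
-36 [49, 51, 59, 52, 50]
-28 [47, 49, 50, 49, 47]
-20 [48, 45, 58, 58, 47]
-12 [48, 48, 53, 63, 48]
-4 [45, 47, 58, 63, 46]
4 [42, 44, 59, 66, 46]
12 [40, 42, 60, 75, 42]
20 [39, 44, 56, 70, 42]
28 [40, 41, 63, 61, 37]
36 [39, 37, 91, 70, 40]
44 [38, 36, 85, 50, 38]
52 [35, 34, 113, 31, 36]
60 [34, 37, 218, 56, 60]
```

```bash
python3 -c "
from look import *
a=cv2.imread('pics/w12.png')[170:370,220:420]; t=cap('top')['img'][180:260,130:230]
cv2.imwrite('pics/fin.png',np.hstack([cv2.resize(a,(400,400)),cv2.resize(t,(400,400))]))"
```

```text
(no output)
```

View pics/fin.png

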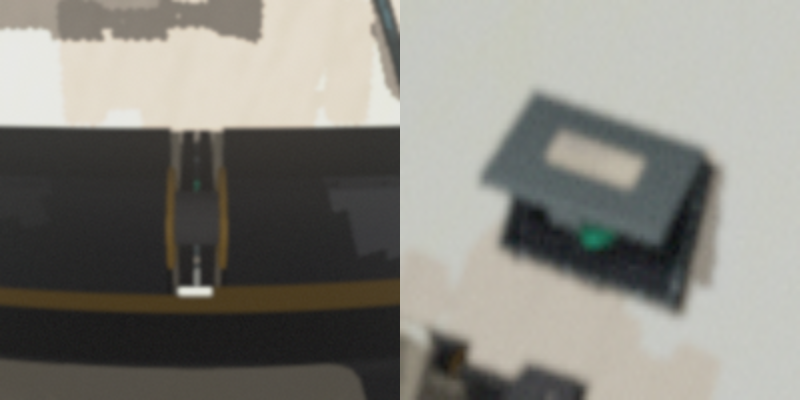

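The lid is well past upright, with the mount still showing under its front edge. It may be falling slowly, so I track the visible green in the top camera over time.

```bash
cat > g.py <<'E'
from look import *
c=cap('top'); print(r.get_state()['time_s'],[tuple(st) for ce,st in blobs(c,'green',4,80,30)[0] if 130<st[0]<230])
g=cv2.cvtColor(c['img'],cv2.COLOR_BGR2HSV)[185:250,150:215]
m=cv2.inRange(g,(5,20,110),(25,110,255)); n,_,st,ce=cv2.connectedComponentsWithStats(m)
print([(tuple(st[i]),(ce[i]+[150,185]).round(1)) for i in range(1,n) if st[i][4]>20])
E
python3 g.py
W='{"xyz":[0,0,0],"delta_rot":[0,0,0],"claw":1}'
python3 -m crank '[{"xyz":[0,0,0],"delta_rot":[0,0,0],"claw":1},{"xyz":[0,0,0],"delta_rot":[0,0,0],"claw":1},{"xyz":[0,0,0],"delta_rot":[0,0,0],"claw":1},{"xyz":[0,0,0],"delta_rot":[0,0,0],"claw":1},{"xyz":[0,0,0],"delta_rot":[0,0,0],"claw":1},{"xyz":[0,0,0],"delta_rot":[0,0,0],"claw":1},{"xyz":[0,0,0],"delta_rot":[0,0,0],"claw":1},{"xyz":[0,0,0],"delta_rot":[0,0,0],"claw":1}]' | head -1; python3 g.py
```

```text
30.2 [(np.int32(174), np.int32(225), np.int32(11), np.int32(6), np.int32(47))]
[((np.int32(17), np.int32(22), np.int32(24), np.int32(10), np.int32(145)), array([178.3, 211.5])), ((np.int32(52), np.int32(26), np.int32(9), np.int32(26), np.int32(82)), array([206.3, 225.5])), ((np.int32(0), np.int32(40), np.int32(40), np.int32(25), np.int32(632)), array([166.1, 240.9]))]
time_s: 31.2
31.25 [(np.int32(174), np.int32(225), np.int32(10), np.int32(6), np.int32(43))]
[((np.int32(17), np.int32(22), np.int32(24), np.int32(11), np.int32(142)), array([178.4, 211.6])), ((np.int32(51), np.int32(26), np.int32(9), np.int32(29), np.int32(82)), array([206. , 226.5])), ((np.int32(0), np.int32(40), np.int32(40), np.int32(25), np.int32(630)), array([166.1, 240.9]))]
```

The lid is not moving, so hinge friction holds it. I push it down gently with the shut fingertips near the middle of the plate.

```bash
python3 -m crank '[{"xyz":[-1.2,0,0],"delta_rot":[0,0,0],"claw":1},{"xyz":[-2.8,0,0],"delta_rot":[0,0,0],"claw":1},{"xyz":[-3.9,-0.04,0],"delta_rot":[0,0,0],"claw":1},{"xyz":[-3.9,-0.04,0.5],"delta_rot":[0,0,0],"claw":1},{"xyz":[-3.9,-0.04,1.8],"delta_rot":[0,0,0],"claw":1},{"xyz":[-3.9,-0.04,3],"delta_rot":[0,0,0],"claw":1},{"xyz":[-3.9,-0.04,3.5],"delta_rot":[0,0,0],"claw":1},{"xyz":[-3.9,-0.04,3.75],"delta_rot":[0,0,0],"claw":1},{"xyz":[-3.9,-0.04,4],"delta_rot":[0,0,0],"claw":1},{"xyz":[-3.9,-0.04,4.25],"delta_rot":[0,0,0],"claw":1},{"xyz":[-3.9,-0.04,4.5],"delta_rot":[0,0,0],"claw":1},{"xyz":[-3.9,-0.04,4.7],"delta_rot":[0,0,0],"claw":1}]'; python3 g.py
```

```text
time_s: 32.75
tcp_pos: [0.5215, 0.2693, 0.0602]
eef_rot: [180.0, 0.0, 163.5]
contact_force: [-0.0, -0.1, 1.4]
gripper_width: 0.0004
gripper_force: 0.4
32.8 []
[((np.int32(6), np.int32(0), np.int32(50), np.int32(47), np.int32(744)), array([180.7, 202.1])), ((np.int32(0), np.int32(24), np.int32(65), np.int32(41), np.int32(891)), array([184.8, 238.6]))]
```

```bash
python3 -m crank '[{"xyz":[0,0,0.2],"delta_rot":[0,0,0],"claw":1},{"xyz":[0,0,0.4],"delta_rot":[0,0,0],"claw":1},{"xyz":[0.2,0,0.5],"delta_rot":[0,0,0],"claw":1},{"xyz":[0.4,0,0.6],"delta_rot":[0,0,0],"claw":1},{"xyz":[0.6,0,0.7],"delta_rot":[0,0,0],"claw":1},{"xyz":[0.7,0,0.78],"delta_rot":[0,0,0],"claw":1},{"xyz":[0.7,0,0.85],"delta_rot":[0,0,0],"claw":1},{"xyz":[0.7,0,0.9],"delta_rot":[0,0,0],"claw":1},{"xyz":[0.7,0,0.9],"delta_rot":[0,0,0],"claw":1}]'
```

```text
time_s: 33.92
tcp_pos: [0.5013, 0.2751, 0.0332]
eef_rot: [-180.0, -0.0, 163.5]
contact_force: [-1.1, 0.5, -0.3]
gripper_width: 0.0004
gripper_force: 0.0
```

```bash
python3 -m crank '[{"xyz":[0,0,0.04],"delta_rot":[0,0,0],"claw":1},{"xyz":[0,0,0.07],"delta_rot":[0,0,0],"claw":1},{"xyz":[0,0,0.07],"delta_rot":[0,0,0],"claw":1}]'
python3 -m crank '[{"xyz":[0,0,-1],"delta_rot":[0,0,0],"claw":1},{"xyz":[0,0,-2.5],"delta_rot":[0,0,0],"claw":1},{"xyz":[0.5,0,-4.5],"delta_rot":[0,0,0],"claw":1},{"xyz":[2,-1,-6],"delta_rot":[0,0,0],"claw":1},{"xyz":[3.5,-2,-6],"delta_rot":[0,0,0],"claw":1},{"xyz":[4,-3,-6],"delta_rot":[0,0,0],"claw":1},{"xyz":[4,-4,-6],"delta_rot":[0,0,0],"claw":1},{"xyz":[4,-4,-6],"delta_rot":[0,0,0],"claw":1}]' | head -3; python3 g.py; python3 -c "
from look import *
c=cap('top'); C=np.array([.5183,.2702]); Rz=R.from_euler('z',-16.5,degrees=True).as_matrix()[:2,:2]
h=cv2.cvtColor(c['img'],cv2.COLOR_BGR2GRAY); print('pred label centre shut',proj(c,[*(C+Rz@[.002,0]),.031]).round(1))
for a in range(-60,61,6): print(a,[int(h[tuple(proj(c,[*(C+Rz@[a/1000,b/1000]),.03])[::-1].round().astype(int))]) for b in (-60,-45,-20,0,20,45,60)])"
```

```text
time_s: 34.3
tcp_pos: [0.5013, 0.2751, 0.0311]
eef_rot: [-180.0, -0.0, 163.5]
contact_force: [0.9, -0.2, -0.1]
gripper_width: 0.0005
gripper_force: 0.0
time_s: 35.3
tcp_pos: [0.3514, 0.1928, 0.2118]
eef_rot: [179.9, 0.0, 163.5]
35.35 []
[((np.int32(50), np.int32(30), np.int32(10), np.int32(28), np.int32(47)), array([205.1, 227.2])), ((np.int32(50), np.int32(61), np.int32(15), np.int32(4), np.int32(39)), array([208.7, 247.9]))]
pred label centre shut [179.7 220.3]
-60 [190, 204, 202, 203, 203, 201, 203]
-54 [192, 201, 203, 202, 200, 201, 202]
-48 [197, 201, 203, 200, 202, 203, 202]
-42 [203, 199, 195, 201, 200, 203, 202]
-36 [186, 177, 152, 168, 180, 190, 201]
-30 [142, 114, 118, 118, 115, 122, 200]
-24 [144, 119, 119, 118, 124, 119, 200]
-18 [120, 121, 116, 116, 122, 119, 200]
-12 [125, 122, 119, 127, 123, 118, 201]
-6 [134, 122, 189, 187, 195, 119, 202]
0 [133, 122, 197, 202, 202, 116, 202]
6 [140, 124, 199, 199, 195, 121, 203]
12 [120, 123, 178, 195, 196, 119, 200]
18 [129, 119, 130, 135, 121, 119, 201]
24 [133, 120, 120, 117, 118, 121, 203]
30 [154, 122, 119, 119, 120, 119, 201]
36 [195, 129, 132, 125, 121, 125, 202]
42 [203, 189, 195, 188, 197, 200, 202]
48 [201, 203, 202, 203, 203, 201, 202]
54 [203, 204, 200, 203, 200, 202, 202]
60 [202, 203, 201, 203, 202, 201, 202]
```

The lid plate now covers x = -35 to +38 mm at z = 30 mm, with its label centred and no green visible. The lid is shut and the hand is clear.

```bash
python3 -c "
from plant import job; print(job.close_job())"
```

```text
the job is handed in; nothing more can be done
None
```

The job is handed in: the red, blue and yellow bottles stand upright in their matching cups, and the green mount lies flat, same side up, in the case with the lid shut, after about 35 s of the 104 s allowed.

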